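# Long-press the ring pad of a phone under touch test

## Robot

A 6-joint arm with a two-finger parallel gripper is mounted at the origin on a cart in front of the work surface, level with it; the furniture and walls round the work are solid. World frame = base frame: x ahead of the robot, y to its left, z up, the work surface at z = 0. Lengths are in m, angles in degrees, forces in N, time in s.
With the tool pointing down it reaches from about 0.3 to 0.75 m from the base axis. Payload 8.5 kg.
Tool frame: the origin (TCP) lies between the finger pads, 19 mm behind the fingertips; this is the grasp point; z points along the fingers, y is the line along which they close (so a half turn about z gives the same grasp; the last joint's range is limited). The gripper opens to 85 mm and grips with 20 to 120 N. Pads are 22 mm wide; open, the fingers measure 114 mm over their backs; the gripper's body (76 mm by 85 mm) begins 54 mm behind the grasp point. The pads swing forward as they close: fully open they stand 13 mm farther back than shut.
Start: joints at [-86.706, 21.807, 74.336, -0, 83.858, -12.336], TCP at [0.148, -0.53, 0.25] pointing down, gripper open.
Joint ranges: [-178.18, 178.18], [-50.72, 133.34], [12.68, 142.11], [-81.47, 261.47], [9.98, 163.14], [-165.26, 165.26]. Speed limits (degrees/s): [136.94, 136.94, 180, 180, 180, 180].

## Interface

Orientations are given as a 3x3 rotation matrix whose columns are the frame's x, y, z axes.
In Python, from rig import observe, get_image, close_job gives the robot as it stands.
- The arm moves only by the tool advance, called after "Emit:" by a JSON object that holds its "api" and its "payload". Schema: {"type":"object","properties":{"moves":{"type":"array","items":{"type":"array","items":{"type":"number"},"minItems":5,"maxItems":5},"minItems":1,"maxItems":10},"squeeze":{"type":"number"},"only":{"type":"string"},"quiet":{"type":"boolean"},"lines":{"type":"string"}},"required":["moves"],"additionalProperties":false}. moves is a list of rows, 1 to 10 of them, each of 5 numbers: dx, dy, dz in a scale on which 1.0 is 0.3 m, then a turn about the tool's z in parts of the range, where 1.0 means 120 degrees, then the finger opening in m; each row shifts and turns the commanded pose from where the row before left it, along the tool's axes as they then stand; what a row does not reach is not made up. A row lasts 1/10 s, in which the tool goes at most 0.05 m and 8.59 degrees, less where a joint would pass 70% of its speed; a pose out of reach is approached as far as the arm can. The fingers move at their own pace and stop on an object; squeeze is the grip in N (left out, the last holds). Time passes only in rows, so rows that do not move let the fingers close. The tool returns the time, the measured TCP pose, the force, the opening and the grip force at its end. only (a regular expression) keeps the lines of the reply that match it, lines (a string "A,B") keeps lines A to B, and quiet returns only ok. Input that does not fit is refused with a message, and nothing moves.
- observe(): the state, without advancing time (a new reading comes with each control period).
- get_image(name): name is "side" or "top"; returns a dict with "pixels" (420x560x3 uint8, red, green, blue), "depth" (420x560 float32, m along the optical axis (not along the pixel's ray), 0 where there is no reading), "K" (3x3 intrinsics, pixels), "extrinsics" (4x4, takes a point from world to camera coordinates). Camera axes: x right, y down, z forward; pixel columns grow to the right and rows downward; lengths in m; the calibration is good to about 2 mm. A picture is of the moment at which its call begins.
- close_job(): hands the job in; it is judged then, once.
The state is a dict: "time_s": time; "q": joint angles; "qvel": joint speeds; "joint_efforts": joint torques, N m; "position": TCP position; "tool_rot": TCP orientation; "ft_force": force on the tool from outside, world axes, zero at the start; "wrist_torque": the same for the moment, N m; "grip_width": finger opening in m; "gripper_force": force on a finger pad.
Only numpy, scipy, OpenCV 4.12 (cv2) and the standard library are available. Lean on these libraries where they do the work, as an engineer would, in place of code of your own. Each camera call takes 0.05 s, during which the arm holds its last target. There are 200 camera calls.

## Task

Three phones lie in sprung rests for a touch test, each with a round test pad on its screen; the pads show a ring, a square and a cross. With the fingertips press lightly on the middle of the pad with the ring until its rest has sunk about half way, never down to its stop, hold it there for about two seconds, then let go and withdraw to well above the phone. Leave every phone lying in its rest and do not touch the other two phones, their rests, the parts boxes or the loose things on the desk.

Things in the scene. Friction and masses are not known exactly. Their poses are not given: they have to be found in the camera images.
- rest_ring: sprung rest, fixed to the desk, whose phone bears the ring pad: aluminium foot 150x77x10 mm and over it on four springs a grey floating plate 152x79 mm with low lips round the phone, its top (where the phone lies) 34 mm above the desk; origin centre of the underside at desk height, x along the length, z up
- phone_ring: closed black phone 144x70x8 mm, loose, lying screen up in the rest; its lips hold it sideways (1.5 mm play); origin centre of the underside, 34 mm above the desk; x along its length, z up; screen at z = 8 mm
- pad_ring_top (a point): centre of the top face of the round dark rubber test pad (48 mm across, 2 mm thick) stuck on this phone's screen 30 mm along the phone's +x from its middle; the pad shows a ring 36 mm across in white lines 3 mm wide; at the start 44 mm above the desk
- pad_ring: this pad itself; origin centre of its underside on the screen
- plate_ring (a joint): how far this rest's plate has sunk, m: 0 up, 0.012 down on its hard stop; it starts to give at about 2 N and sinks 1 mm for each further 0.6 N (about 9 N at the stop); springs back by itself
- rest_square: sprung rest, fixed to the desk, whose phone bears the square pad: aluminium foot 150x77x10 mm and over it on four springs a grey floating plate 152x79 mm with low lips round the phone, its top (where the phone lies) 34 mm above the desk; origin centre of the underside at desk height, x along the length, z up
- phone_square: closed black phone 144x70x8 mm, loose, lying screen up in the rest; its lips hold it sideways (1.5 mm play); origin centre of the underside, 34 mm above the desk; x along its length, z up; screen at z = 8 mm
- pad_square_top (a point): centre of the top face of the round dark rubber test pad (48 mm across, 2 mm thick) stuck on this phone's screen 30 mm along the phone's -x from its middle; the pad shows the outline of a square, 33 mm wide in white lines 3 mm wide; at the start 44 mm above the desk
- plate_square (a joint): how far this rest's plate has sunk, m: 0 up, 0.012 down on its hard stop; it starts to give at about 2 N and sinks 1 mm for each further 0.6 N (about 9 N at the stop); springs back by itself
- rest_cross: sprung rest, fixed to the desk, whose phone bears the cross pad: aluminium foot 150x77x10 mm and over it on four springs a grey floating plate 152x79 mm with low lips round the phone, its top (where the phone lies) 34 mm above the desk; origin centre of the underside at desk height, x along the length, z up
- phone_cross: closed black phone 144x70x8 mm, loose, lying screen up in the rest; its lips hold it sideways (1.5 mm play); origin centre of the underside, 34 mm above the desk; x along its length, z up; screen at z = 8 mm
- pad_cross_top (a point): centre of the top face of the round dark rubber test pad (48 mm across, 2 mm thick) stuck on this phone's screen at the phone's middle; the pad shows a diagonal cross of two bars, 41 mm long each in white lines 3 mm wide; at the start 44 mm above the desk
- plate_cross (a joint): how far this rest's plate has sunk, m: 0 up, 0.012 down on its hard stop; it starts to give at about 2 N and sinks 1 mm for each further 0.6 N (about 9 N at the stop); springs back by itself
- parts_box_a: card box of phone parts at the back, about 105x156 mm, 152 mm high, fixed in place; origin centre of its underside
- parts_box_b: card box of phone parts at the back, about 110x151 mm, 153 mm high, fixed in place; origin centre of its underside
- speaker_puck: bystander: round black speaker, 62 mm across, 30 mm high; origin centre of its underside (about)
- old_phone: bystander: loose closed phone 143x70x9 mm lying flat on the desk, no pad; origin centre of its underside (about)
- flux_jar: bystander: jar with a black cap, 48 mm across, 34 mm high; origin centre of its underside (about)
- loupe: bystander: black eye loupe, 43 mm across, 26 mm high; origin centre of its underside (about)
- multimeter: bystander: hand multimeter 152x78x52 mm in a holster, lying flat; origin centre of its underside (about)
- spudger: bystander: thin black pry stick 150x12x5 mm lying on the desk; origin centre of its underside (about)
- tweezers: bystander: black curved tweezers 124x23x10 mm; origin centre of its underside (about)
- battery: bystander: flat phone battery pack 102x42x9 mm; origin centre of its underside (about)

How it is judged (in metres and radians):
On the way:
1. the fingertips rest on the middle of the ring pad (TCP within 22 mm of its centre, seen from above) and hold its rest between 2.5 and 10 mm down for a second (contact force between the fingers and pad_ring above 0.5 N and horizontal distance between the grasp point and pad_ring_top below 0.022 m and value of joint plate_ring between 0.0025 and 0.01 m), for 1 s.
At the end, for the whole second after the job is handed in: after the ring pad was held down for a second, all three rests are up again (within 1.5 mm) with their phones lying flat in them (within 5 mm of the middle), the TCP is more than 10 cm above the desk, and no bystander has moved more than 10 mm (z of phone_ring in the frame of rest_ring between 0.031 and 0.0365 m and horizontal distance between phone_ring and rest_ring below 0.005 m and angle between each of phone_ring, phone_square, phone_cross's own z axis and vertical below 0.05 rad and z of phone_square in the frame of rest_square between 0.031 and 0.0365 m and horizontal distance between phone_square and rest_square below 0.005 m and z of phone_cross in the frame of rest_cross between 0.031 and 0.0365 m and horizontal distance between phone_cross and rest_cross below 0.005 m and value of joint each of plate_ring, plate_square, plate_cross below 0.0015 m and z of the grasp point in the frame of rest_ring above 0.1 m and linear speed of phone_ring below 0.02 m/s and distance of each of speaker_puck, old_phone, flux_jar, loupe, multimeter, spudger, tweezers, battery from where it was at the start of the episode below 0.01 m); the robot touches nothing.
It fails at once if the ring rest is driven down to its stop (more than 11 mm) (value of joint plate_ring above 0.011 m).
It fails at once if the ring phone is pressed with more than 15 N (contact force between any of the fingers, the arm and phone_ring above 15 N).
It fails at once if a phone is lifted out of its rest or tipped (z of phone_ring in the frame of rest_ring above 0.039 m or angle between any of phone_ring, phone_square, phone_cross's own z axis and vertical above 0.1 rad or z of phone_square in the frame of rest_square above 0.039 m or z of phone_cross in the frame of rest_cross above 0.039 m).
It fails at once if the phone or rest of the square or cross is touched (contact force between any of the fingers, the arm and phone_square above 0.5 N or contact force between any of the fingers, the arm and rest_square above 0.5 N or contact force between any of the fingers, the arm and phone_cross above 0.5 N or contact force between any of the fingers, the arm and rest_cross above 0.5 N).
It fails at once if a bystander or parts box is touched, or a bystander moved by more than 10 mm (contact force between any of the fingers, the arm and speaker_puck above 0.5 N or contact force between any of the fingers, the arm and old_phone above 0.5 N or contact force between any of the fingers, the arm and flux_jar above 0.5 N or contact force between any of the fingers, the arm and loupe above 0.5 N or contact force between any of the fingers, the arm and multimeter above 0.5 N or contact force between any of the fingers, the arm and spudger above 0.5 N or contact force between any of the fingers, the arm and tweezers above 0.5 N or contact force between any of the fingers, the arm and battery above 0.5 N or contact force between any of the fingers, the arm and parts_box_a above 0.5 N or contact force between any of the fingers, the arm and parts_box_b above 0.5 N or distance of any of speaker_puck, old_phone, flux_jar, loupe, multimeter, spudger, tweezers, battery from where it was at the start of the episode above 0.01 m).
It also fails if it takes over 34 s, if anything falls off the work surface, if the arm or the gripper's body presses on something with over 40 N, if the wrist force passes 120 N, or if a joint passes its speed limit or range.

## Working session

There is one attempt and no reset: what is moved stays moved. The work goes in short steps, Python scripts to look and compute and a tool call to move; the robot and the scene stay as the last step left them, time stands still between calls to the robot, and variables do not carry over. Pictures are saved under pics/ and viewed, at most 10 in all, crops included, and the job is handed in when it is done.

```bash
mkdir -p pics; python3 - <<'E'
from rig import *
import cv2,pickle,numpy as np
for n in("top","side"):
    d=get_image(n); pickle.dump(d,open(n+".pkl","wb"))
    cv2.imwrite(f"pics/{n}0.png",d["pixels"][:,:,::-1])
s=observe(); print(s["time_s"],s["position"],np.round(s["tool_rot"],3),s["ft_force"],s["grip_width"])
E
```

```text
0.1 [ 0.14816147 -0.52943108  0.24948727] [[ 0.963  0.269 -0.   ]
 [ 0.269 -0.963  0.001]
 [ 0.    -0.001 -1.   ]] [ 0.50455142  0.23845436 -0.66220439] 0.08514473280771684
```

View pics/top0.png

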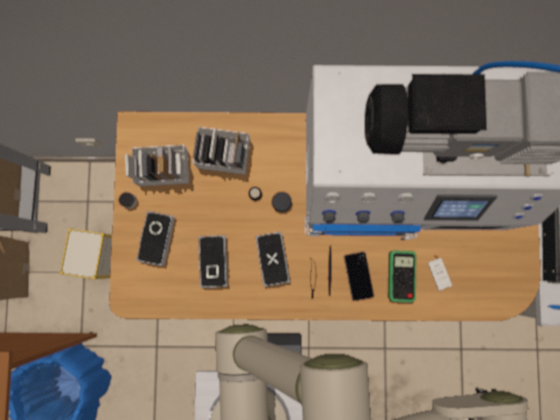

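View pics/side0.png

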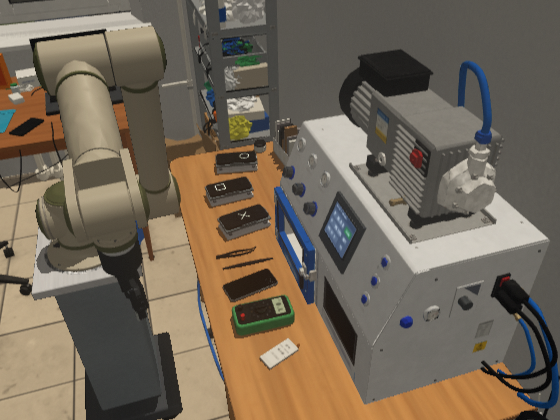

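The top view shows the ring pad at about (155,228), the square at (212,271) and the cross at (272,259). The arm is at lower right, and a tall machine stands at upper right. Next I'll measure positions.

```bash
cat > h.py <<'E'
import numpy as np,pickle
def pts(d):
    K,E,z=d["K"],np.array(d["extrinsics"]),d["depth"]
    v,u=np.mgrid[:z.shape[0],:z.shape[1]]
    c=np.stack([(u-K[0][2])/K[0][0]*z,(v-K[1][2])/K[1][1]*z,z],-1)
    return (c-E[:3,3])@E[:3,:3]
E
python3 - <<'E'
from h import *
import cv2
for n,b in(("top",(142,215,168,242)),("side",(232,148,256,164))):
    d=pickle.load(open(n+".pkl","rb"));P=pts(d);g=d["pixels"].min(2).astype(int)
    x0,y0,x1,y1=b
    m=np.zeros(g.shape,bool);m[y0:y1,x0:x1]=g[y0:y1,x0:x1]>110
    m&=(abs(P[...,2]-.044)<.012)
    Q=P[m];print(n,m.sum(),"bbox ctr",(Q.min(0)+Q.max(0))/2,"size",np.ptp(Q,axis=0),"mean",Q.mean(0))
    if n=="top":
        for name,(u,v) in dict(ring=(155,228),sq=(212,271),cr=(272,259),boxa=(158,165),boxb=(221,152),jar=(255,193),puck=(282,202),spk=(128,200),tw=(312,278),old=(358,276),mm=(402,276),desk=(185,270),mach=(360,150),pump=(420,120),machedge=(315,200),monitor=(440,110)).items(): print(name,P[v,u].round(3))
        m=np.zeros(g.shape,bool);m[205:275,130:180]=True
        m&=(P[...,2]>.03)&(P[...,2]<.06)
        r=cv2.minAreaRect(P[m][:,:2].astype(np.float32));print("rest",r)
        hi=P[100:320,110:310]; print("max heights left desk",hi[...,2].max())
    cv2.imwrite(f"pics/{n}c.png",cv2.resize(d["pixels"][y0-25:y1+25,x0-25:x1+25,::-1],None,fx=6,fy=6,interpolation=2))
E
```

```text
top 59 bbox ctr [0.56991345 0.27976596 0.04657759] size [0.03292871 0.03772382 0.01396666] mean [0.5701314  0.27806179 0.04483585]
ring [0.568 0.279 0.046]
sq [0.444 0.109 0.042]
cr [ 0.48  -0.066  0.05 ]
boxa [0.734 0.248 0.154]
boxb [0.777 0.078 0.135]
jar [ 0.679 -0.012  0.016]
puck [ 0.65  -0.094  0.032]
spk [0.652 0.365 0.036]
tw [ 0.425 -0.186 -0.002]
old [ 0.432 -0.324  0.007]
mm [ 0.434 -0.446  0.046]
desk [ 0.446  0.197 -0.001]
mach [ 0.723 -0.271  0.391]
pump [ 0.721 -0.341  0.624]
machedge [ 0.46  -0.098  1.466]
monitor [ 0.74  -0.378  0.624]
rest ((0.548617959022522, 0.30930203199386597), (0.13262850046157837, 0.15734544396400452), 79.75212860107422)
max heights left desk 1.466469355190721
side 5 bbox ctr [0.57448912 0.28119937 0.04068395] size [0.03148822 0.02733215 0.00682804] mean [0.57599148 0.28302861 0.04172972]
```

View pics/topc.png

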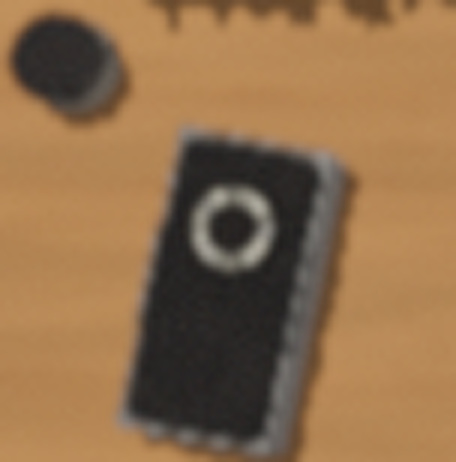

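Ring pad centre is about (0.570, 0.279, 0.044) in the top view, and the side view agrees within 5 mm. The ring size comes out near 36 mm and the reach is 0.635 m, both plausible. Now I'll move over at z = 0.25 while closing the fingers.

Units first: shifts go in shares of 0.3 m and turns go in shares of 120 degrees. So -0.022 m is -0.0733, 0.02 m is 0.0667.

Emit:
{"api": "advance", "payload": {"moves": [[0.0667, -0.0733, 0, 0, 0], [0.0667, -0.0733, 0, 0, 0], [0.0667, -0.0733, 0, 0, 0], [0.0667, -0.0733, 0, 0, 0], [0.0667, -0.0733, 0, 0, 0], [0.0667, -0.0733, 0, 0, 0], [0.0667, -0.0733, 0, 0, 0], [0.0667, -0.0733, 0, 0, 0], [0.0667, -0.0733, 0, 0, 0], [0.0667, -0.0733, 0, 0, 0]], "squeeze": 20}}

```text
time_s: 1.1
position: [0.2818, -0.2626, 0.2499]
tool_rot: [[0.963, 0.269, -0.0], [0.269, -0.963, 0.0], [-0.0, -0.0, -1.0]]
ft_force: [0.5, -0.8, 0.0]
grip_width: -0.0
gripper_force: 0.0
```

Converted, -0.022 m is -0.0733, 0.02 m is 0.0667.

Emit:
{"api": "advance", "payload": {"moves": [[0.0667, -0.0733, 0, 0, 0], [0.0667, -0.0733, 0, 0, 0], [0.0667, -0.0733, 0, 0, 0], [0.0667, -0.0733, 0, 0, 0], [0.0667, -0.0733, 0, 0, 0], [0.0667, -0.0733, 0, 0, 0], [0.0667, -0.0733, 0, 0, 0], [0.0667, -0.0733, 0, 0, 0], [0.0667, -0.0733, 0, 0, 0], [0.0667, -0.0733, 0, 0, 0]]}}

```text
time_s: 2.1
position: [0.4151, 0.0031, 0.2499]
tool_rot: [[0.963, 0.27, -0.0], [0.27, -0.963, 0.0], [-0.0, -0.0, -1.0]]
ft_force: [-0.2, -0.4, -0.2]
grip_width: 0.0
gripper_force: 0.0
```

Emit:
{"api": "advance", "payload": {"moves": [[0.0667, -0.0733, 0, 0, 0], [0.0667, -0.0733, 0, 0, 0], [0.0667, -0.0733, 0, 0, 0], [0.0667, -0.0733, 0, 0, 0], [0.0667, -0.0733, 0, 0, 0], [0.0667, -0.0733, 0, 0, 0], [0.0667, -0.0733, 0, 0, 0], [0.0667, -0.0733, 0, 0, 0], [0, 0, 0, 0, 0], [0, 0, 0, 0, 0]]}}

```text
time_s: 3.1
position: [0.5213, 0.2146, 0.2494]
tool_rot: [[0.963, 0.27, -0.001], [0.27, -0.963, -0.0], [-0.001, 0.0, -1.0]]
ft_force: [0.1, -0.6, 0.7]
grip_width: 0.0001
gripper_force: 0.0
```

Converted, 0.03 m is 0.1, 0.016 m is 0.0533.

Emit:
{"api": "advance", "payload": {"moves": [[0.0533, -0.0413, 0, 0, 0], [0.0533, -0.0413, 0, 0, 0], [0.0533, -0.0413, 0, 0, 0], [0.0533, -0.0413, 0, 0, 0], [0, 0, 0.1, 0, 0], [0, 0, 0.1, 0, 0], [0, 0, 0.1, 0, 0], [0, 0, 0.1, 0, 0], [0, 0, 0.1, 0, 0], [0, 0, 0, 0, 0]]}}

```text
time_s: 4.1
position: [0.5678, 0.2778, 0.0965]
tool_rot: [[0.963, 0.268, -0.008], [0.268, -0.963, -0.002], [-0.008, 0.0, -1.0]]
ft_force: [-0.6, 0.3, 1.1]
grip_width: -0.0
gripper_force: 0.0
```

```bash
python3 - <<'E'
from rig import *
import cv2
for n,(x,y) in dict(top=(90,165),side=(180,90)).items():
    p=get_image(n)["pixels"][y:y+120,x:x+130,::-1]
    cv2.imwrite(f"pics/{n}1.png",cv2.resize(p,None,fx=4.5,fy=4.5,interpolation=2))
E
```

```text
(no output)
```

View pics/side1.png

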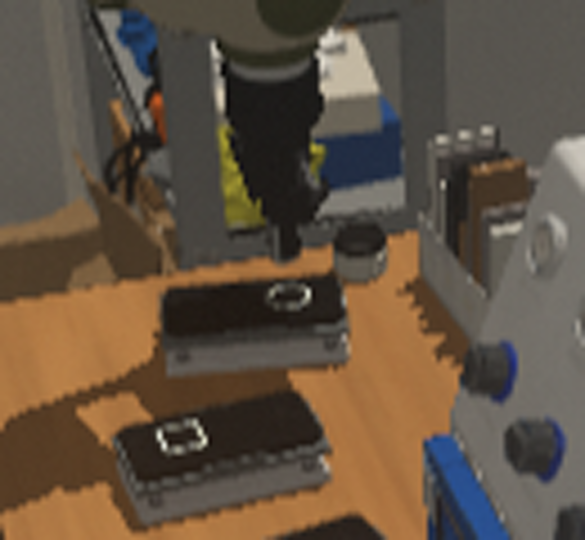

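The side view shows the closed fingertips at (287,255), directly above the ring pad at (290,296) with about 33 mm clearance. I'll descend and probe gently.

Converted, 0.01 m is 0.0333, 0.008 m is 0.0267.

Emit:
{"api": "advance", "payload": {"moves": [[0, 0, 0.0333, 0, 0], [0, 0, 0.0333, 0, 0], [0, 0, 0.0267, 0, 0], [0, 0, 0, 0, 0], [0, 0, 0, 0, 0]]}}

```text
time_s: 4.7
position: [0.5698, 0.2795, 0.072]
tool_rot: [[0.963, 0.269, -0.0], [0.269, -0.963, -0.0], [-0.0, -0.0, -1.0]]
ft_force: [-0.1, -0.2, 0.7]
grip_width: 0.0001
gripper_force: 0.0
```

Converted, 0.002 m is 0.0067, 0.001 m is 0.0033.

Emit:
{"api": "advance", "payload": {"moves": [[0, 0, 0.0067, 0, 0], [0, 0, 0.0067, 0, 0], [0, 0, 0.0067, 0, 0], [0, 0, 0.0033, 0, 0], [0, 0, 0.0033, 0, 0], [0, 0, 0, 0, 0], [0, 0, 0, 0, 0]]}}

```text
time_s: 5.4
position: [0.5698, 0.2795, 0.064]
tool_rot: [[0.963, 0.269, -0.0], [0.269, -0.963, 0.0], [0.0, -0.0, -1.0]]
ft_force: [0.7, -0.8, 0.2]
grip_width: -0.0
gripper_force: 0.0
```

Converted, 0.001 m is 0.0033.

Emit:
{"api": "advance", "payload": {"moves": [[0, 0, 0.0033, 0, 0], [0, 0, 0.0033, 0, 0], [0, 0, 0.0033, 0, 0], [0, 0, 0, 0, 0], [0, 0, 0, 0, 0]]}}

```text
time_s: 5.9
position: [0.5699, 0.2795, 0.0612]
tool_rot: [[0.963, 0.269, 0.0], [0.269, -0.963, 0.0], [0.0, -0.0, -1.0]]
ft_force: [0.2, -0.1, 2.7]
grip_width: -0.0002
gripper_force: 1.3
```

Contact at 2.7 N, so about 1 mm down. I'll go on to about 6 mm, expecting roughly 5.6 N.

Converted, 0.001 m is 0.0033.

Emit:
{"api": "advance", "payload": {"moves": [[0, 0, 0.0033, 0, 0], [0, 0, 0.0033, 0, 0], [0, 0, 0.0033, 0, 0], [0, 0, 0, 0, 0], [0, 0, 0, 0, 0]]}}

```text
time_s: 6.4
position: [0.5699, 0.2795, 0.0581]
tool_rot: [[0.963, 0.269, 0.0], [0.269, -0.963, 0.0], [0.0, -0.0, -1.0]]
ft_force: [-0.4, -0.0, 4.6]
grip_width: 0.0001
gripper_force: 2.2
```

Converted, 0.001 m is 0.0033, 0.0005 m is 0.0017.

Emit:
{"api": "advance", "payload": {"moves": [[0, 0, 0.0033, 0, 0], [0, 0, 0.0017, 0, 0], [0, 0, 0, 0, 0], [0, 0, 0, 0, 0], [0, 0, 0, 0, 0], [0, 0, 0, 0, 0], [0, 0, 0, 0, 0], [0, 0, 0, 0, 0], [0, 0, 0, 0, 0], [0, 0, 0, 0, 0]]}}

```text
time_s: 7.4
position: [0.5698, 0.2795, 0.0567]
tool_rot: [[0.963, 0.269, 0.0], [0.269, -0.963, 0.0], [0.0, -0.0, -1.0]]
ft_force: [-0.9, 0.3, 4.9]
grip_width: -0.0001
gripper_force: 2.6
```

Emit:
{"api": "advance", "payload": {"moves": [[0, 0, 0, 0, 0], [0, 0, 0, 0, 0], [0, 0, 0, 0, 0], [0, 0, 0, 0, 0], [0, 0, 0, 0, 0], [0, 0, 0, 0, 0], [0, 0, 0, 0, 0], [0, 0, 0, 0, 0], [0, 0, 0, 0, 0], [0, 0, 0, 0, 0]]}}

```text
time_s: 8.4
position: [0.5699, 0.2794, 0.0567]
tool_rot: [[0.963, 0.269, 0.0], [0.269, -0.963, 0.0], [0.0, 0.0, -1.0]]
ft_force: [-0.8, -0.5, 5.5]
grip_width: -0.0003
gripper_force: 2.6
```

```bash
python3 - <<'E'
from rig import *
import cv2
p=get_image("side")["pixels"][90:210,180:310,::-1]
cv2.imwrite("pics/side2.png",cv2.resize(p,None,fx=4.5,fy=4.5,interpolation=2))
E
```

```text
(no output)
```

View pics/side2.png

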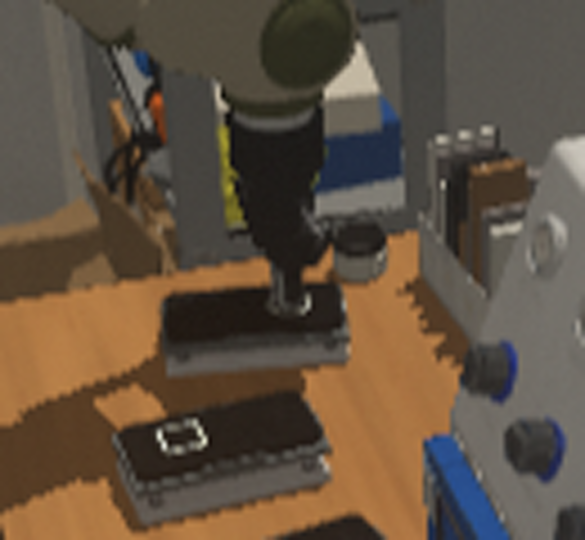

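The fingertips stand inside the ring at crop (288,300), and the plate is visibly lowered. It was held for about 2 s at 5.5 N (about 6 mm), so I'll withdraw slowly and then climb.

Converted, -0.03 m is -0.1, -0.02 m is -0.0667.

Emit:
{"api": "advance", "payload": {"moves": [[0, 0, -0.0067, 0, 0], [0, 0, -0.0067, 0, 0], [0, 0, -0.01, 0, 0], [0, 0, -0.0167, 0, 0], [0, 0, -0.0667, 0, 0], [0, 0, -0.1, 0, 0], [0, 0, -0.1, 0, 0], [0, 0, -0.1, 0, 0], [0, 0, -0.0667, 0, 0], [0, 0, -0.0667, 0, 0]]}}

```text
time_s: 9.45
position: [0.5695, 0.2794, 0.2196]
tool_rot: [[0.963, 0.269, -0.0], [0.269, -0.963, -0.0], [-0.0, -0.0, -1.0]]
ft_force: [-0.4, 0.5, -0.0]
grip_width: 0.0001
gripper_force: 0.0
```

Emit:
{"api": "advance", "payload": {"moves": [[0, 0, 0, 0, 0], [0, 0, 0, 0, 0], [0, 0, 0, 0, 0], [0, 0, 0, 0, 0], [0, 0, 0, 0, 0]]}}

```text
time_s: 9.95
position: [0.5696, 0.2794, 0.2177]
tool_rot: [[0.963, 0.269, -0.001], [0.269, -0.963, -0.0], [-0.001, -0.0, -1.0]]
ft_force: [0.1, 0.6, 0.8]
grip_width: -0.0
gripper_force: 0.0
```

```bash
python3 - <<'E'
from rig import *
import cv2
p=get_image("side")["pixels"][90:210,180:310,::-1]
cv2.imwrite("pics/side3.png",cv2.resize(p,None,fx=4.5,fy=4.5,interpolation=2))
E
```

```text
(no output)
```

View pics/side3.png

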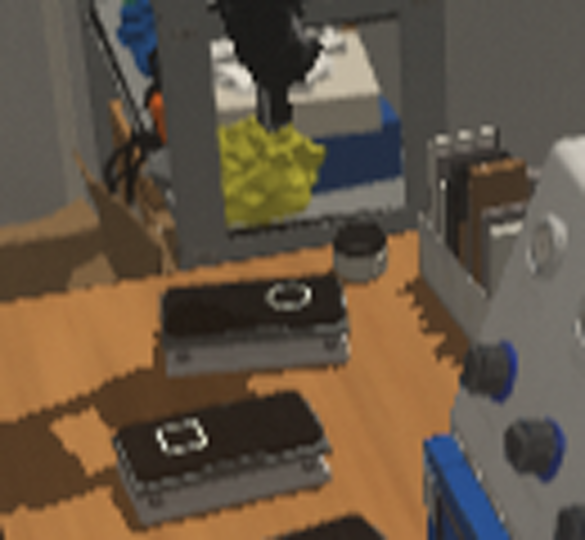

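The rest is up again with the ring pad back at (290,296), and the arm is clear of everything. I'll hand in.

```bash
python3 -c "
from rig import *
print(close_job())"
```

```text
the job is handed in; nothing more can be done
None
```

The ring pad was pressed to about 6 mm (5.5 N), held for about two seconds and released; its rest is up again with the phone in it, the arm is 0.22 m above the desk, and the job is handed in (no verdict was returned).

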